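Fit the bench stone into its clamp holder

ROBOT

A 7-joint arm with a two-finger parallel gripper is mounted at the origin on the work surface. World frame = base frame: x ahead of the robot, y to its left, z up, the work surface at z = 0. Lengths are in m, angles in rad, forces in N, time in s.
With the tool pointing down it reaches from about 0.4 to 0.925 m from the base axis. Payload 4.1 kg.
Tool frame: the origin (TCP) lies midway between the tips of the shut fingers; the grasp point (between the pads) lies 19 mm behind it; z points along the fingers, y is the line along which they close (so a half turn about z gives the same grasp; the last joint's range is limited). The gripper opens to 85 mm and grips with 20 to 120 N. Pads are 22 mm wide; open, the fingers measure 114 mm over their backs; the gripper's body (76 mm by 85 mm) begins 54 mm behind the grasp point. The pads swing forward as they close: fully open they stand 13 mm farther back than shut.
Start: joints at [1.109, 0.398, 0.045, 1.537, -0.019, 1.207, -0.051], TCP at [0.231, -0.608, 0.203] pointing down, gripper open.
Joint ranges: [-2.82, 2.82], [-0.49, 2.23], [-1.37, 1.46], [0, 2.46], [-1.36, 4.5], [0.23, 2], [-2.94, 2.94]. Speed limits (rad/s): [2.57, 2.57, 3.14, 3.14, 3.14, 3.14, 3.14].

INTERFACE

Orientations are given as a rotation vector (axis times angle).
In Python, from cell import env gives the robot as it stands.
- The arm moves only by the tool drive_tool, never from a script. Its argument "commands" is a list of rows, each a list of 7 numbers: the shift along the tool's x, y, z scaled (see below), then the turn, a rotation vector about the tool's x, y, z scaled (see below), then the gripper's target within -1 to 1 (fully open at 1, half-way at 0, shut at -1). A call has 1 to 20 rows; each row is the pose to reach, as a shift and turn from the pose commanded when the call began, along the tool's axes at that moment; what a row does not reach only later rows make up. The controller multiplies each number of a shift by 0.5 m and each number of a turn by 45 degrees. A row lasts 1/12 s, in which the tool goes at most 41.7 mm and 7.16 degrees, less where a joint would pass 70% of its speed; a pose out of reach is approached as far as the arm can. A call with a number of a shift or a turn outside -1 to 1 is refused whole. A call with a gripper value outside its range is refused whole. The fingers move at their own pace and stop on an object; the grip force is fixed at half the most. Time passes only in rows, so rows that repeat a pose let the fingers close. It gives the time, the measured TCP pose, the force, the opening and the grip force at its end, in the units of the state.
- env.sense(): the state, without advancing time (a new reading comes with each control period).
- env.snapshot(name): name is "side" or "top"; returns the picture (400x640x3 uint8, red, green, blue); there is no depth.
- env.camera_params(name): a dict with "fx", "fy", "cx", "cy" (pixels), "R" (3x3) and "t" (3): a world point X has camera coordinates R X + t. Camera axes: x right, y down, z forward; pixel columns grow to the right and rows downward; lengths in m; the calibration is good to about 2 mm. A picture is of the moment at which its call begins. camera_params takes no time and is no camera call.
- env.hand_in(): hands the job in; it is judged then, once.
The state is a dict: "t": time; "q": joint angles; "joint_velocities": joint speeds; "tau": joint torques, N m; "ee_pos": TCP position; "orientation": TCP orientation; "contact_force": force on the tool from outside, world axes, zero at the start; "moment": the same for the moment, N m; "width": opening from 0.0 (shut) to 1.0 (fully open); "gripper_force": force on a finger pad.
Only numpy, scipy, OpenCV 4.12 (cv2) and the standard library are available. Lean on these libraries where they do the work, as an engineer would, in place of code of your own. Each camera call takes 0.05 s, during which the arm holds its last target. There are 200 camera calls.

TASK

Fit the bench stone into its holder: tip it so that one end of its plate goes under the fixed lip, then let the other end down until the plate lies flat in the bed. Then slide the holder's jaw in as far as it goes so that it covers the free end of the plate, and leave the other things on the bench where they are.

Things in the scene. Friction and masses are not known exactly. Their poses are not given: they have to be found in the camera images.
- stone_mid (a point): Centre of the loose bench stone (0.3 to 0.65 kg): grey block 90 long x 46 wide x 30 high, bonded centrally on an aluminium plate 136 x 54 x 8 thick that sticks out 23 mm at each end, 4 mm at each side; both ends alike. The point is 19 mm above the plate's underside, 19 mm below the block's top. x along the length, y across, z up. Starts flat on the bench. Grasp the block across its width.
- stone_end_a (a point): Middle of the plate's end face at the stone's -x end (68 mm from the stone's centre, 4 mm above the plate's underside). Moves with the stone.
- stone_end_b (a point): The same at the stone's +x end.
- holder: Stone holder fixed to the bench: wooden board 242 x 84 x 12 thick with a bed on it for the plate. Origin on the bench under the bed's middle; x along the length, from the fixed lip (-x end) to the sliding jaw (+x end), z up. Bed floor 12 mm above the bench, 140 long (x -70 to +70) x 60 wide between side rails 12 thick, 6 mm above the floor. Stone seated: its centre over the origin, 31 mm up.
- holder_lip (a point): Middle of the free edge of the fixed steel lip, on its underside: x -56 mm, 25 mm above the bench. The lip overhangs the bed by 14 mm (x -70, where an upright end wall stands, to -56), underside 13 mm and top 19 mm above the bed floor. Axes as the holder's.
- holder_sill (a point): Top middle of the low wooden sill that ends the bed at the jaw's end: 7 mm above the bed floor, x +70 to +76 mm (point at +73). Because of it the plate cannot slide in flat under the lip: its raised end must come down inside the sill. Axes as the holder's.
- jaw (a joint): Opening of the sliding steel jaw, m: 0 = fully in (hard stop; its lip then covers the bed from x +56 to +70 mm, underside 13 mm above the floor), 0.042 = fully out. Slides along the holder's x, takes about 4 N to move, stays where it is left. Starts 28 to 42 mm out, clear of the bed.
- jaw_tab (a point): Middle of the outer (+x) face of the jaw's upright tab, 12 thick in x x 36 wide, top 54 mm above the bench. The jaw's body below it is 60 wide, top 31 mm above the bench; outer faces of tab and body are in one plane. The point is 42 mm above the bench, at x = 106 mm + opening from the holder's origin; the board runs on under it, 12 mm high, to x +156. Axes as the holder's.
- mallet: Bystander: wooden mallet lying down, head 64 diameter x 85 long, handle 220 mm out along its +x. Origin under the head.
- bowl: Bystander: blue-grey ceramic bowl, 124 diameter x 55 high. Origin at the centre of its foot.
- bead_box: Bystander: open clear plastic box 110 x 160 x 55 high. Origin at the centre of its underside.
- paper_roll: Bystander: roll of abrasive paper standing on end, 68 diameter x 110 high. Origin at the centre of its underside.
There are look-alikes about, which are no part of the job. Several things look just like the part that bears stone_mid: the one meant starts farthest from the robot's base.

How it is judged:
On the way, in this order (a step that is already met when the one before it is completed fails the run):
1. one end of the plate is under the fixed lip while the other end is still raised (((x of stone_end_a in the frame of holder between -0.075 and -0.06 m and z of stone_end_a in the frame of holder between 0.01 and 0.027 m and y of stone_end_a in the frame of holder between -0.012 and 0.012 m) or (x of stone_end_b in the frame of holder between -0.075 and -0.06 m and z of stone_end_b in the frame of holder between 0.01 and 0.027 m and y of stone_end_b in the frame of holder between -0.012 and 0.012 m)) and angle between stone_mid's own z axis and vertical above 0.035 rad and value of joint jaw above 0.02 m), for 0.1 s.
2. the plate lies flat in the bed, the jaw still out (angle between stone_mid's own z axis and vertical below 0.03 rad and x of stone_mid in the frame of holder between -0.006 and 0.006 m and y of stone_mid in the frame of holder between -0.007 and 0.007 m and z of stone_mid in the frame of holder between 0.028 and 0.0335 m and angle between the x axis of stone_mid and the x axis of holder, either way round below 0.12 rad and value of joint jaw above 0.012 m), for 0.2 s.
At the end, for the whole second after the job is handed in: The stone lies flat in the bed (tilt under 0.03 rad, centre within 6 mm along and 7 mm across of the bed's middle, 28 to 33.5 mm above the bench, turned under 0.12 rad), one plate end under the fixed lip, the other under the jaw, which is within 5 mm of fully in; stone at rest (angle between stone_mid's own z axis and vertical below 0.03 rad and x of stone_mid in the frame of holder between -0.006 and 0.006 m and y of stone_mid in the frame of holder between -0.007 and 0.007 m and z of stone_mid in the frame of holder between 0.028 and 0.0335 m and angle between the x axis of stone_mid and the x axis of holder, either way round below 0.12 rad and value of joint jaw below 0.005 m and linear speed of stone below 0.02 m/s); the robot touches nothing.
It fails at once if the mallet is moved more than 30 mm (distance of mallet from where it was at the start of the episode above 0.03 m).
It fails at once if the bowl is moved more than 30 mm or tipped (distance of bowl from where it was at the start of the episode above 0.03 m or angle between bowl's own z axis and vertical above 0.5 rad).
It fails at once if the clear box is moved more than 30 mm or tipped (distance of bead_box from where it was at the start of the episode above 0.03 m or angle between bead_box's own z axis and vertical above 0.5 rad).
It fails at once if the paper roll is moved more than 30 mm or tipped (distance of paper_roll from where it was at the start of the episode above 0.03 m or angle between paper_roll's own z axis and vertical above 0.5 rad).
It also fails if it takes over 48 s, if anything falls off the work surface, if the arm or the gripper's body presses on something with over 40 N, if the wrist force passes 120 N, or if a joint passes its speed limit or range.

## Working session

There is one attempt and no reset: what is moved stays moved. The work goes in short steps, Python scripts to look and compute and a tool call to move; the robot and the scene stay as the last step left them, time stands still between calls to the robot, and variables do not carry over. Pictures are saved under pics/ and viewed, at most 10 in all, crops included, and the job is handed in when it is done.

Besides the shell and the picture viewer there is one more tool, called after "Emit:" by a JSON object that holds its "name" and its "arguments". drive_tool: Moves the arm, as the interface text tells. Its arguments: {"type":"object","properties":{"commands":{"type":"array"}},"required":["commands"]}

```bash
ls; mkdir -p pics
python3 - <<'E'
from cell import env
import cv2
for n in("top","side"):
    cv2.imwrite(f"pics/{n}0.png",env.snapshot(n)[:,:,::-1]); p=env.camera_params(n); print(n,p)
s=env.sense();print(s)
E
```

```text
pics
top {'fx': 371.9109013095661, 'fy': 371.9109013095661, 'cx': 318.0280558626816, 'cy': 199.86291965602936, 'R': array([[-0.01150213, -0.99993054, -0.00257044],
       [-0.9947807 ,  0.01170345, -0.1013627 ],
       [ 0.10138575,  0.00139114, -0.99484622]]), 't': array([-0.02289572,  0.52403562,  1.265955  ])}
side {'fx': 511.92563090378394, 'fy': 511.92563090378394, 'cx': 317.2271279888579, 'cy': 195.96175857881337, 'R': array([[-0.96290408, -0.26975645,  0.0068691 ],
       [-0.21107849,  0.73710413, -0.64196836],
       [ 0.16811187, -0.61960387, -0.76670036]]), 't': array([0.47155205, 0.1511474 , 1.34041242])}
{'t': 0.1, 'q': array([ 1.10900789,  0.39911455,  0.04501987,  1.53773003, -0.01871153,
        1.20691132, -0.05067158]), 'joint_velocities': array([ 0.00089731, -0.00265533, -0.0002649 , -0.00454276, -0.00128482,
       -0.0007629 , -0.00059623]), 'tau': array([ 4.37300827e-03, -4.76261580e+01,  1.37073856e+00, -2.54946792e+01,
        1.20752054e-02,  5.04387834e-03, -1.36141944e-05]), 'ee_pos': array([ 0.23049077, -0.60710825,  0.20197997]), 'orientation': array([-3.08834200e+00, -5.66676141e-01,  6.52435871e-04]), 'contact_force': array([-0.71544818,  0.02961635,  0.51570191]), 'moment': array([ 0.02547285,  0.01059242, -0.03185034]), 'gripper_force': 0.0, 'width': 0.9966017430394889}
```

View pics/top0.png

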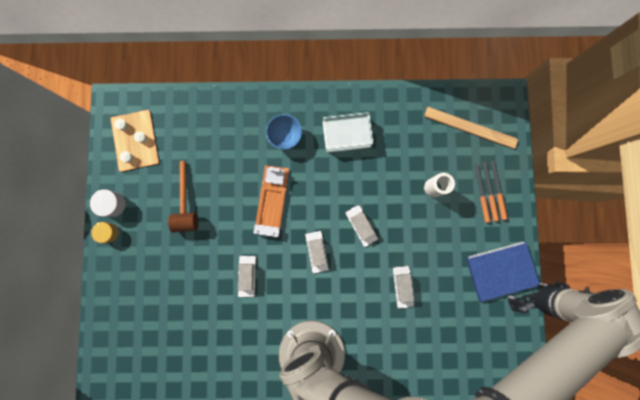

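View pics/side0.png

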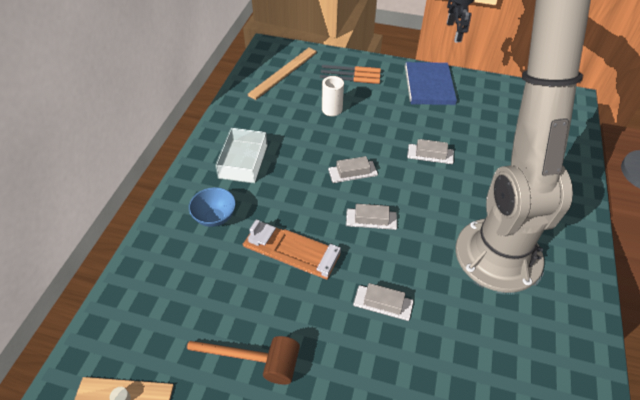

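Four look-alike stones in the top view: (362,226), (317,252), (403,287) and (247,276). The base is near (312,350), so (362,226) looks farthest. I'll confirm that in an enlarged crop together with the holder.

Run:
```python
import cv2
a=cv2.imread("pics/top0.png")[155:255,240:390]
cv2.imwrite("pics/c1.png",cv2.resize(a,None,fx=5.3,fy=5.3,interpolation=cv2.INTER_CUBIC))
a=cv2.imread("pics/side0.png")[145:285,235:405]
cv2.imwrite("pics/c2.png",cv2.resize(a,None,fx=4.2,fy=4.2,interpolation=cv2.INTER_CUBIC))
```

```text
(no output)
```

View pics/c1.png

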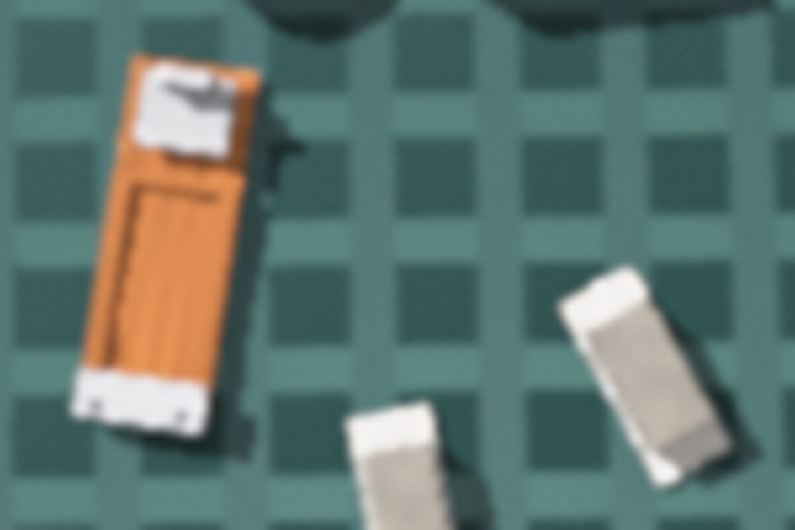

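View pics/c2.png

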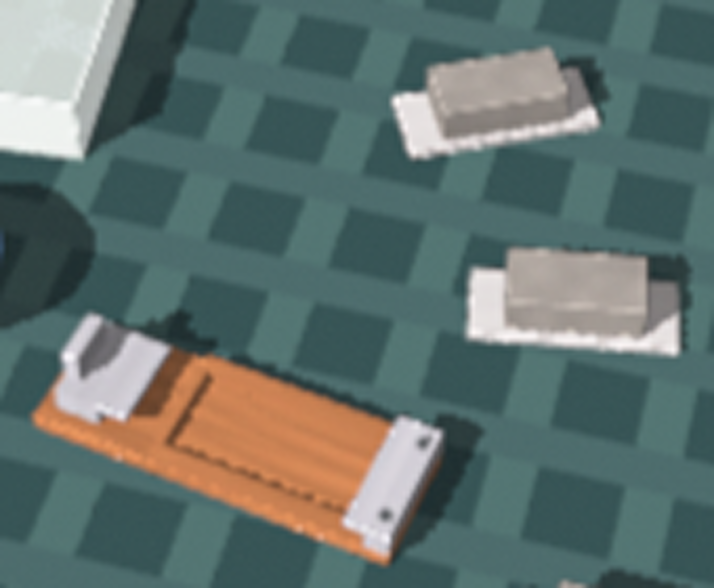

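Crop 1: the holder has its lip at the bottom (near) and the jaw at the top. The target stone spans (557,303)–(735,440). Crop 2 shows the same from the side. The stone at top (362,226) looks farthest, so I'll fit the poses by least squares and check the distances.

```bash
cat > h.py <<'E'
import numpy as np
from cell import env
from scipy.optimize import least_squares
from scipy.spatial.transform import Rotation as Ro
P={n:env.camera_params(n) for n in("top","side")}
def proj(n,X):
    p=P[n];c=np.atleast_2d(X)@p["R"].T+p["t"];return np.c_[p["fx"]*c[:,0]/c[:,2]+p["cx"],p["fy"]*c[:,1]/c[:,2]+p["cy"]]
def unproj(n,uv,z):
    p=P[n];d=p["R"].T@np.r_[(uv[0]-p["cx"])/p["fx"],(uv[1]-p["cy"])/p["fy"],1];o=-p["R"].T@p["t"];return o+d*(z-o[2])/d[2]
def fit(obs,x0):
    def f(q):
        c,s=np.cos(q[2]),np.sin(q[2]);r=[]
        for n,X,uv in obs:
            X=np.array(X)/1000;r.append(proj(n,[q[0]+c*X[0]-s*X[1],q[1]+s*X[0]+c*X[1],X[2]])[0]-uv)
        return np.ravel(r)
    r=least_squares(f,x0,loss="soft_l1");return r.x,np.round(f(r.x).reshape(-1,2),1)
E
python3 - <<'E'
from h import *
for uv in [(362,226),(317,252),(403,287),(247,276)]:
    X=unproj("top",uv,.03);print(uv,X.round(3),np.hypot(*X[:2]).round(3))
T=lambda u,v:np.array([u/5.3+240-.4,v/5.3+155-.4]);S=lambda u,v:np.array([u/4.2+235-.4,v/4.2+145-.4])
H=[("top",(156,42,12),T(135,57)),("top",(156,-42,12),T(262,70)),("top",(-56,42,31),T(82,368)),("top",(-56,-42,31),T(212,385)),
("top",(-86,42,31),T(70,417)),("top",(-86,-42,31),T(203,438)),("top",(70,30,19),T(135,186)),("top",(70,-30,19),T(218,197)),
("side",(156,42,12),S(38,410)),("side",(-86,42,0),S(388,562)),("side",(-86,-42,31),S(443,432)),("side",(-56,-42,31),S(398,415)),("side",(-56,42,31),S(345,520)),("side",(-86,42,31),S(385,535))]
q,r=fit(H,[.4,.1,0]);print(q,r.tolist())
K=[("top",(68,27,8),T(557,303)),("top",(68,-27,8),T(632,265)),("top",(-68,27,8),T(662,488)),("top",(-68,-27,8),T(735,445)),
("side",(68,-27,8),S(392,95)),("side",(68,27,4),S(412,158)),("side",(-68,27,4),S(600,128)),
("side",(-45,-23,38),S(552,48)),("side",(45,-23,38),S(428,68)),("side",(45,23,38),S(442,108)),("side",(-45,23,38),S(568,92))]
k,r=fit(K,[.35,-.1,.5]);print(k,r.tolist())
# jaw opening: tab outer top, from top view
c,s=np.cos(q[2]),np.sin(q[2])
for n,uv,z in [("top",T(140,152),.031),("top",T(227,158),.031),("side",S(170,350),.031),("side",S(120,418),.031),("side",S(62,360),.054),("side",S(95,315),.054)]:
    d=unproj(n,uv,z)[:2]-q[:2];print("jaw pt holder frame",c*d[0]+s*d[1],-s*d[0]+c*d[1])
s=env.sense();print(Ro.from_rotvec(s["orientation"]).as_matrix().round(3))
for n,uv in [("bowl",(284,132)),("box",(348,132)),("mallet",(183,222)),("roll",(439,186))]:print(n,unproj("top",uv,.03).round(3))
E
```

```text
(362, 226) [ 0.431 -0.179  0.03 ] 0.467
(317, 252) [ 0.344 -0.023  0.03 ] 0.345
(403, 287) [ 0.224 -0.313  0.03 ] 0.385
(247, 276) [0.266 0.215 0.03 ] 0.342
[ 0.48900363  0.13976276 -0.15921893] [[0.3, 0.2], [-0.3, 1.2], [-0.4, 0.5], [-0.9, 0.9], [0.4, -0.1], [-0.5, -0.4], [-0.6, -0.1], [0.7, 0.3], [-1.2, 0.1], [-0.4, 0.2], [0.1, -0.9], [0.1, -0.9], [-0.9, -0.7], [0.5, 0.1]]
[ 0.4316702  -0.17853845  0.49273408] [[0.1, 1.0], [-0.6, 0.8], [-0.5, 0.3], [-0.8, 0.9], [-0.0, -0.1], [-0.5, -0.9], [-0.6, -1.1], [-0.4, -0.8], [-0.4, -0.9], [0.1, 0.8], [0.2, -0.2]]
jaw pt holder frame 0.09139432834561852 0.026423022940216263
jaw pt holder frame 0.0958560059203917 -0.03073025203480695
jaw pt holder frame 0.09290496222063147 -0.02372597751709213
jaw pt holder frame 0.09652786119959793 0.03497201463103597
jaw pt holder frame 0.14015738144811246 0.02544631969534365
jaw pt holder frame 0.13872678759131607 -0.013428732906153033
[[ 0.935  0.355 -0.001]
 [ 0.355 -0.935  0.002]
 [-0.    -0.002 -1.   ]]
bowl [0.766 0.088 0.03 ]
box [ 0.763 -0.138  0.03 ]
mallet [0.452 0.438 0.03 ]
roll [ 0.567 -0.45   0.03 ]
```

The stone at (362,226) is 0.467 m from the base and the others are at most 0.385 m, so it is the one meant. Next is a helper that turns targets into move numbers.

```bash
cat >> h.py <<'E'
HP=np.array([.489,.1398]);HY=-.1592;ST=np.array([.4317,-.1785]);SY=.4927
def Rt(yaw,tilt=0): # tool down, x at yaw; tilt>0 raises the +x end
    return Ro.from_euler("ZY",[yaw,-tilt])*Ro.from_euler("x",np.pi)
def go(pos,R,frm=None):
    s=env.sense();p,R0=(s["ee_pos"],Ro.from_rotvec(s["orientation"])) if frm is None else frm
    print("shift",(R0.inv().apply(np.array(pos)-p)/.5).round(4),"turn",((R0.inv()*R).as_rotvec()/np.deg2rad(45)).round(4))
    return np.array(pos),R
E
python3 - <<'E'
from h import *
f=go([*ST,.13],Rt(SY)); go([*ST,.01],Rt(SY),f)
E
```

```text
shift [ 0.6806 -0.6583  0.145 ] turn [-0.0022 -0.     -0.1652]
shift [ 0.   -0.    0.24] turn [0. 0. 0.]
```

Emit:
{"name": "drive_tool", "arguments": {"commands": [[0.68, -0.658, 0.145, -0.002, 0, -0.165, 1], [0.68, -0.658, 0.145, -0.002, 0, -0.165, 1], [0.68, -0.658, 0.145, -0.002, 0, -0.165, 1], [0.68, -0.658, 0.145, -0.002, 0, -0.165, 1], [0.68, -0.658, 0.145, -0.002, 0, -0.165, 1], [0.68, -0.658, 0.145, -0.002, 0, -0.165, 1], [0.68, -0.658, 0.145, -0.002, 0, -0.165, 1], [0.68, -0.658, 0.145, -0.002, 0, -0.165, 1], [0.68, -0.658, 0.145, -0.002, 0, -0.165, 1], [0.68, -0.658, 0.145, -0.002, 0, -0.165, 1], [0.68, -0.658, 0.145, -0.002, 0, -0.165, 1], [0.68, -0.658, 0.145, -0.002, 0, -0.165, 1], [0.68, -0.658, 0.145, -0.002, 0, -0.165, 1], [0.68, -0.658, 0.145, -0.002, 0, -0.165, 1], [0.68, -0.658, 0.145, -0.002, 0, -0.165, 1], [0.68, -0.658, 0.145, -0.002, 0, -0.165, 1], [0.68, -0.658, 0.145, -0.002, 0, -0.165, 1], [0.68, -0.658, 0.145, -0.002, 0, -0.165, 1]]}}

```text
t: 1.6
ee_pos: [0.4314, -0.1807, 0.1305]
orientation: [3.046, 0.761, 0.0]
contact_force: [0.9, -1.0, 0.1]
width: 0.999
gripper_force: 0.0
```

Run:
```python
from h import *
s=env.sense();print(s["t"],s["ee_pos"],s["q"].round(2),s["contact_force"])
go([*ST,.01],Rt(SY))
```

```text
1.6 [ 0.4313685  -0.18070496  0.13047886] [ 0.55  0.16 -0.27  2.04  0.05  0.96 -0.83] [ 0.90913077 -0.99356151  0.08138061]
shift [ 0.0027 -0.004   0.2409] turn [ 0.0025  0.0003 -0.0035]
```

Emit:
{"name": "drive_tool", "arguments": {"commands": [[0.001, -0.002, 0.08, 0.002, 0, -0.003, 1], [0.001, -0.002, 0.15, 0.002, 0, -0.003, 1], [0.001, -0.002, 0.2, 0.002, 0, -0.003, 1], [0.001, -0.002, 0.23, 0.002, 0, -0.003, 1], [0.001, -0.002, 0.24, 0.002, 0, -0.003, 1], [0.001, -0.002, 0.24, 0.002, 0, -0.003, 1], [0.001, -0.002, 0.24, 0.002, 0, -0.003, 1]]}}

```text
t: 2.18
ee_pos: [0.4325, -0.1791, 0.011]
orientation: [3.045, 0.768, 0.001]
contact_force: [0.1, 0.1, -0.3]
width: 1.002
gripper_force: 0.0
```

Run:
```python
from h import *
import cv2
s=env.sense();print(s["ee_pos"],s["contact_force"])
a=env.snapshot("side")[110:230,290:430,::-1]
b=env.snapshot("top")[170:290,290:430,::-1]
cv2.imwrite("pics/g1.png",cv2.resize(np.hstack([a,b]),None,fx=2.8,fy=2.8,interpolation=cv2.INTER_CUBIC))
```

```text
[ 0.43245817 -0.17907097  0.01103685] [ 0.13584212  0.11785493 -0.34581972]
```

View pics/g1.png

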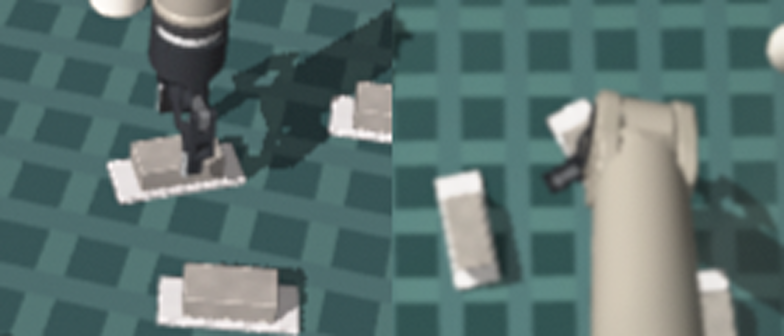

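The open fingers straddle the stone's block: the near finger tip is at (195,165) in the left half, about mid-block once its stand-off is allowed for. Closing.

Emit:
{"name": "drive_tool", "arguments": {"commands": [[0, 0, 0, 0, 0, 0, -1], [0, 0, 0, 0, 0, 0, -1], [0, 0, 0, 0, 0, 0, -1], [0, 0, 0, 0, 0, 0, -1], [0, 0, 0, 0, 0, 0, -1], [0, 0, 0, 0, 0, 0, -1], [0, 0, 0, 0, 0, 0, -1], [0, 0, 0, 0, 0, 0, -1], [0, 0, 0, 0, 0, 0, -1], [0, 0, 0, 0, 0, 0, -1]]}}

```text
t: 3.12
ee_pos: [0.4318, -0.1785, 0.0104]
orientation: [3.046, 0.769, -0.0]
contact_force: [0.5, 0.7, -0.0]
width: 0.007
gripper_force: 0.0
```

Run:
```python
from h import *
s=env.sense();print(s["width"],s["gripper_force"],s["ee_pos"])
# TCP in stone frame (stone may have shifted little): offset along x of stone
f=go([*ST,.13],Rt(SY))
go([*HP,.14],Rt(HY,np.deg2rad(9)),f)
```

```text
0.0070265699754057985 0.0 [ 0.43182784 -0.17849486  0.01037765]
shift [-3.000e-04 -1.000e-04 -2.392e-01] turn [0.0001 0.0002 0.0027]
shift [ 0.4021 -0.5067 -0.02  ] turn [-0.0652  0.1929  0.8283]
```

The fingers shut on nothing, so I'll look before moving.

Run:
```python
from h import *
import cv2
a=env.snapshot("side")[110:210,300:430,::-1]
b=env.snapshot("top")[180:280,300:430,::-1]
cv2.imwrite("pics/g2.png",cv2.resize(np.hstack([a,b]),None,fx=3,fy=3,interpolation=cv2.INTER_CUBIC))
for n in("side","top"): print(n,proj(n,env.sense()["ee_pos"]),[proj(n,[*ST,.019])])
```

```text
side [[352.34447386 169.52589869]] [array([[352.55886139, 167.55153055]])]
top [[361.14918588 226.00426391]] [array([[361.42075725, 225.96403965]])]
```

View pics/g2.png

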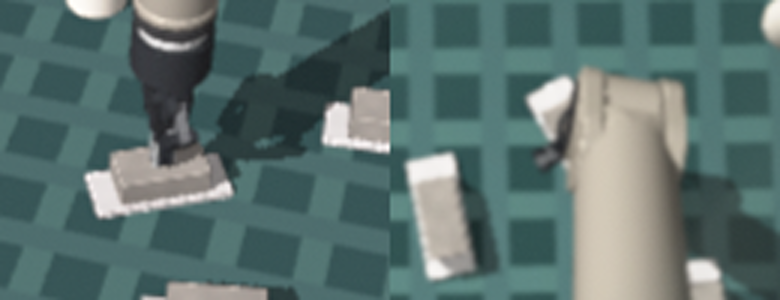

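Run:
```python
from h import *
y=np.array([-np.sin(SY),np.cos(SY)])
for r in (.043,.050,.057):
  for z in (.011,.024,.038,.051): print(r,z,proj("side",[*(ST+y*r),z]).round(1),proj("top",[*(ST+y*r),z]).round(1))
print(proj("side",[[*ST,.038],[*ST,.048]]))
s=env.sense();print({k:np.round(v,3) for k,v in s.items()})
```

```text
0.043 0.011 [[356.3 180. ]] [[350.4 232. ]]
0.043 0.024 [[356.5 177. ]] [[350.7 232. ]]
0.043 0.038 [[356.9 173.7]] [[351.1 231.9]]
0.043 0.051 [[357.2 170.6]] [[351.4 231.8]]
0.05 0.011 [[356.9 181.8]] [[348.7 233. ]]
0.05 0.024 [[357.2 178.8]] [[349.  232.9]]
0.05 0.038 [[357.5 175.5]] [[349.3 232.9]]
0.05 0.051 [[357.8 172.4]] [[349.6 232.8]]
0.057 0.011 [[357.5 183.5]] [[346.9 234. ]]
0.057 0.024 [[357.8 180.5]] [[347.2 233.9]]
0.057 0.038 [[358.2 177.3]] [[347.5 233.9]]
0.057 0.051 [[358.5 174.2]] [[347.8 233.8]]
[[352.94796821 163.09636833]
 [353.15582389 160.71648014]]
{'t': np.float64(3.217), 'q': array([ 0.52 ,  0.338, -0.255,  2.137,  0.133,  0.681, -0.901]), 'joint_velocities': array([ 0.   , -0.   ,  0.001,  0.001,  0.001,  0.002,  0.001]), 'tau': array([-1.0000e-03, -3.5641e+01, -1.1880e+00, -1.6996e+01,  8.0000e-03,
        1.0000e-03,  0.0000e+00]), 'ee_pos': array([ 0.432, -0.179,  0.01 ]), 'orientation': array([ 3.046,  0.769, -0.   ]), 'contact_force': array([ 0.402,  0.169, -0.662]), 'moment': array([0.001, 0.07 , 0.032]), 'gripper_force': np.float64(0.0), 'width': np.float64(0.003)}
```

Run:
```python
from h import *
import cv2
a=env.snapshot("side")[120:190,325:395,::-1]
b=cv2.imread("pics/side0.png")[0:70,425:495]
cv2.imwrite("pics/g3.png",cv2.resize(np.hstack([a,b]),None,fx=5.7,fy=5.7,interpolation=cv2.INTER_CUBIC))
print(proj("side",[[.2305,-.6071,.202],[.2305,-.6071,.215],[.2305,-.6071,.24]]))
y=np.array([.355,-.935])*.05
for z in(.202,.215,.24):print(z,proj("side",[[.2305+y[0],-.6071+y[1],z],[.2305-y[0],-.6071-y[1],z]]).round(1).tolist())
```

```text
[[449.89351065  44.12903927]
 [450.75363533  40.49136893]
 [452.43839055  33.36614131]]
0.202 [[445.9, 35.1], [454.1, 53.5]]
0.215 [[446.7, 31.5], [455.0, 49.9]]
0.24 [[448.3, 24.4], [456.7, 42.7]]
```

View pics/g3.png

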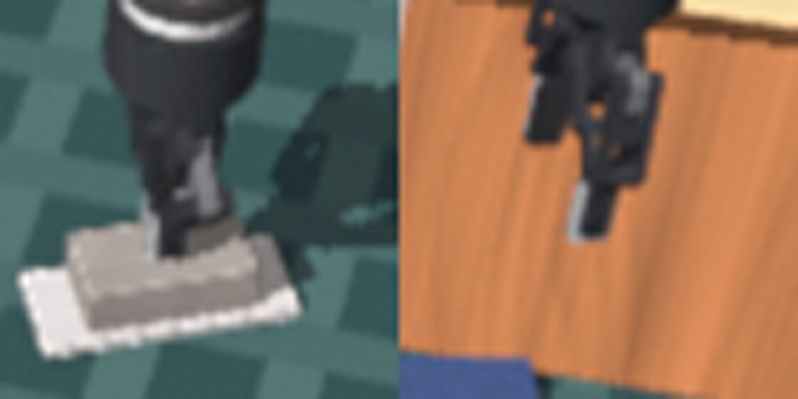

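The side view shows the shut tips on the block's top at about (354.8,165), so the real tips are roughly 27 mm above the reported TCP. The start picture shows the same offset. I'll feel for the block's top (38 mm) in small steps to get the exact value.

Emit:
{"name": "drive_tool", "arguments": {"commands": [[0, 0, 0.002, 0, 0, 0, -1], [0, 0, 0.004, 0, 0, 0, -1], [0, 0, 0.006, 0, 0, 0, -1], [0, 0, 0.006, 0, 0, 0, -1]]}}

```text
t: 3.6
ee_pos: [0.432, -0.1786, 0.0096]
orientation: [3.046, 0.769, -0.002]
contact_force: [-7.1, 2.7, 22.7]
width: -0.002
gripper_force: 11.3
```

Contact at reported z ≈ 0.010 means the tips are 28 mm above the reported TCP. Raise a little, open, then go down to reported z ≈ -0.017.

Emit:
{"name": "drive_tool", "arguments": {"commands": [[0, 0, -0.02, 0, 0, 0, 1], [0, 0, -0.02, 0, 0, 0, 1], [0, 0, -0.02, 0, 0, 0, 1], [0, 0, -0.02, 0, 0, 0, 1], [0, 0, -0.02, 0, 0, 0, 1], [0, 0, -0.02, 0, 0, 0, 1], [0, 0, -0.02, 0, 0, 0, 1], [0, 0, -0.02, 0, 0, 0, 1], [0, 0, -0.02, 0, 0, 0, 1]]}}

```text
t: 4.35
ee_pos: [0.4318, -0.1785, 0.0172]
orientation: [-3.046, -0.769, 0.0]
contact_force: [-0.4, 0.4, 1.0]
width: 1.002
gripper_force: 0.0
```

Run:
```python
from h import *
s=env.sense();print(s["width"])
go([*ST,-.017],Rt(SY))
```

```text
1.0022704757309129
shift [-0.0001  0.      0.0685] turn [-0.0002  0.0004  0.0027]
```

Emit:
{"name": "drive_tool", "arguments": {"commands": [[0, 0, 0.03, 0, 0, 0.002, 1], [0, 0, 0.055, 0, 0, 0.002, 1], [0, 0, 0.068, 0, 0, 0.002, 1], [0, 0, 0.068, 0, 0, 0.002, 1], [0, 0, 0.068, 0, 0, 0.002, 1], [0, 0, 0.068, 0, 0, 0.002, -1], [0, 0, 0.068, 0, 0, 0.002, -1], [0, 0, 0.068, 0, 0, 0.002, -1], [0, 0, 0.068, 0, 0, 0.002, -1], [0, 0, 0.068, 0, 0, 0.002, -1], [0, 0, 0.068, 0, 0, 0.002, -1], [0, 0, 0.068, 0, 0, 0.002, -1]]}}

```text
t: 5.35
ee_pos: [0.4326, -0.179, -0.0157]
orientation: [3.045, 0.766, 0.002]
contact_force: [-0.9, -0.5, 5.5]
width: 0.526
gripper_force: 62.5
```

Run:
```python
from h import *
f=go([*ST,.09],Rt(SY))
go([*HP,.09],Rt(HY,np.deg2rad(9)),f)
```

```text
shift [-0.001  -0.0014 -0.2113] turn [ 0.0019 -0.001   0.0005]
shift [ 0.4021 -0.5067 -0.    ] turn [-0.0652  0.1929  0.8283]
```

Emit:
{"name": "drive_tool", "arguments": {"commands": [[0, 0, -0.05, 0, 0, 0, -1], [0, 0, -0.11, 0, 0, 0, -1], [0, 0, -0.17, 0, 0, 0, -1], [0, 0, -0.21, 0, 0, 0, -1], [0, 0, -0.21, 0, 0, 0, -1], [0, 0, -0.21, 0, 0, 0, -1]]}}

```text
t: 5.85
ee_pos: [0.4319, -0.1787, 0.0886]
orientation: [3.046, 0.766, 0.001]
contact_force: [-0.6, 0.4, -5.3]
width: 0.528
gripper_force: 64.5
```

Run:
```python
from h import *
s=env.sense();print(s["width"],s["gripper_force"],s["contact_force"],s["ee_pos"])
go([*HP,.09],Rt(HY,np.deg2rad(9)))
```

```text
0.5277870143615333 64.4501781463623 [-0.62943586  0.44604532 -5.28578943] [ 0.43185198 -0.1786517   0.08856838]
shift [ 0.4021 -0.5069 -0.0033] turn [-0.0639  0.1918  0.8288]
```

Emit:
{"name": "drive_tool", "arguments": {"commands": [[0.402, -0.507, -0.003, -0.064, 0.192, 0.829, -1], [0.402, -0.507, -0.003, -0.064, 0.192, 0.829, -1], [0.402, -0.507, -0.003, -0.064, 0.192, 0.829, -1], [0.402, -0.507, -0.003, -0.064, 0.192, 0.829, -1], [0.402, -0.507, -0.003, -0.064, 0.192, 0.829, -1], [0.402, -0.507, -0.003, -0.064, 0.192, 0.829, -1], [0.402, -0.507, -0.003, -0.064, 0.192, 0.829, -1], [0.402, -0.507, -0.003, -0.064, 0.192, 0.829, -1], [0.402, -0.507, -0.003, -0.064, 0.192, 0.829, -1], [0.402, -0.507, -0.003, -0.064, 0.192, 0.829, -1], [0.402, -0.507, -0.003, -0.064, 0.192, 0.829, -1], [0.402, -0.507, -0.003, -0.064, 0.192, 0.829, -1]]}}

```text
t: 6.85
ee_pos: [0.4865, 0.1391, 0.0873]
orientation: [3.109, -0.246, 0.235]
contact_force: [-0.6, -0.3, -4.4]
width: 0.524
gripper_force: 64.6
```

```bash
cat >> h.py <<'E'
SO=np.array([0,0,-.0347]) # stone centre in reported tool frame
def stone_target(x,y,z,tilt_deg,show=True):
    "reported TCP for the stone centre at holder (x,y,z) mm"
    R=Rt(HY,np.deg2rad(tilt_deg));c,s=np.cos(HY),np.sin(HY)
    w=np.array([HP[0]+(c*x-s*y)/1e3,HP[1]+(s*x+c*y)/1e3,z/1e3]);return w-R.apply(SO),R
def where():
    s=env.sense();R=Ro.from_rotvec(s["orientation"]);w=s["ee_pos"]+R.apply(SO);d=w[:2]-HP
    c,sn=np.cos(HY),np.sin(HY);X=R.apply([1,0,0])
    h=np.array([c*d[0]+sn*d[1],-sn*d[0]+c*d[1],w[2]])*1e3;t=np.degrees(np.arcsin(X[2]))
    F=s["contact_force"];print("t",s["t"],"stone",h.round(1),"tilt",t.round(2),"yawerr",np.degrees(np.arctan2(X[1],X[0])-HY).round(2),"F holder",[round(c*F[0]+sn*F[1],1),round(-sn*F[0]+c*F[1],1),round(F[2],1)],"w",round(s["width"],3))
    for sg in(-1,1):
        a=np.radians(t);print(" end bottom",sg,(h[0]+np.cos(a)*68*sg+np.sin(a)*19).round(1),(h[2]+np.sin(a)*68*sg-np.cos(a)*19).round(1))
E
python3 - <<'E'
from h import *
import cv2
where()
a=env.snapshot("side")[150:290,225:365,::-1]
b=env.snapshot("top")[140:280,220:360,::-1]
cv2.imwrite("pics/g4.png",cv2.resize(np.hstack([a,b]),None,fx=2.85,fy=2.85,interpolation=cv2.INTER_CUBIC))
E
```

```text
t 6.85 stone [ -7.6  -1.  121.6] tilt 8.65 yawerr 0.08 F holder [np.float64(-0.5), np.float64(-0.4), np.float64(-4.4)] w 0.524
 end bottom -1 -72.0 92.6
 end bottom 1 62.5 113.1
```

View pics/g4.png

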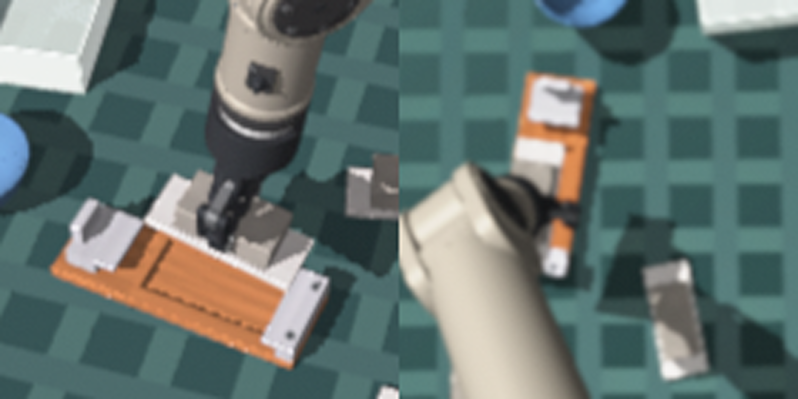

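The stone is held, tilted with its jaw end raised. Plate corners in the side half are (148,217), (180,175), (298,288) and (313,240), and the far edge in the top half runs (517,140)–(563,148). I'll fit the true stone position from these.

Run:
```python
from h import *
S=lambda u,v:np.array([u/2.85+225-.3,v/2.85+150-.3]);T=lambda u,v:np.array([(u-399)/2.85+220-.3,v/2.85+140-.3])
O=[("side",(68,27,-15),S(148,217)),("side",(68,-27,-11),S(180,174)),("side",(-68,27,-15),S(298,288)),("side",(-68,-27,-11),S(313,240)),
("top",(68,27,-11),T(517,140)),("top",(68,-27,-11),T(563,148))]
R=Ro.from_rotvec(env.sense()["orientation"])*Ro.from_euler("x",np.pi)
p0=env.sense()["ee_pos"]
f=lambda w:np.ravel([proj(n,w+R.apply(np.array(X)/1e3))[0]-uv for n,X,uv in O])
r=least_squares(f,p0+[0,0,.035]);print("fit",r.x,f(r.x).reshape(-1,2).round(1).tolist())
print("body-fixed",p0-R.apply([0,0,-.0347]),"world",p0+[0,0,.028]+R.apply([0,0,.0067]))
```

```text
fit [0.47664915 0.13905744 0.1202423 ] [[0.2, 0.8], [-0.8, -0.8], [-2.3, 0.2], [1.7, -0.4], [-0.0, 1.0], [0.3, 0.7]]
body-fixed [0.4820724 0.138579  0.1223206] world [0.48626303 0.13784113 0.12264581]
```

Run:
```python
from h import *
f=go(*stone_target(14,1,75,6)); f=go(*stone_target(14,1,44,6));
```

```text
shift [ 0.0231 -0.007   0.0997] turn [ 0.0029 -0.0609 -0.0024]
shift [ 0.0137 -0.0072  0.161 ] turn [ 0.0029 -0.0609 -0.0024]
```

Emit:
{"name": "drive_tool", "arguments": {"commands": [[0.023, -0.007, 0.05, 0.003, -0.06, -0.002, -1], [0.023, -0.007, 0.1, 0.003, -0.06, -0.002, -1], [0.02, -0.007, 0.12, 0.003, -0.06, -0.002, -1], [0.017, -0.007, 0.14, 0.003, -0.06, -0.002, -1], [0.015, -0.007, 0.15, 0.003, -0.06, -0.002, -1], [0.014, -0.007, 0.157, 0.003, -0.06, -0.002, -1], [0.014, -0.007, 0.161, 0.003, -0.06, -0.002, -1], [0.014, -0.007, 0.161, 0.003, -0.06, -0.002, -1], [0.014, -0.007, 0.161, 0.003, -0.06, -0.002, -1]]}}

```text
t: 7.7
ee_pos: [0.5091, 0.1406, 0.0122]
orientation: [3.122, -0.246, 0.173]
contact_force: [-0.3, 0.4, -4.0]
width: 0.523
gripper_force: 64.5
```

Run:
```python
from h import *
import cv2
where()
a=env.snapshot("side")[185:285,235:345,::-1]
b=env.snapshot("top")[150:250,225:335,::-1]
cv2.imwrite("pics/g5.png",cv2.resize(np.hstack([a,b]),None,fx=3.6,fy=3.6,interpolation=cv2.INTER_CUBIC))
f=go(*stone_target(14,1,39,6))
```

```text
t 7.7 stone [15.9  3.9 46.6] tilt 6.32 yawerr 0.1 F holder [np.float64(-0.3), np.float64(0.4), np.float64(-4.0)] w 0.523
 end bottom -1 -49.6 20.3
 end bottom 1 85.6 35.3
shift [-0.006   0.0061  0.0148] turn [-0.0044 -0.0073  0.0022]
```

View pics/g5.png

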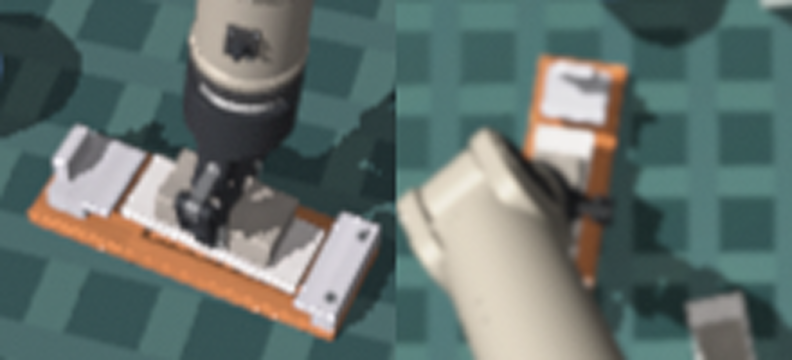

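The plate is held tilted over the bed with its low end just outside the lip edge, at about (300,290)–(325,235) in the left half. It is slightly to the +y side, which matches the computed +3.9 mm. Correct y and go down to near the floor.

Emit:
{"name": "drive_tool", "arguments": {"commands": [[-0.003, 0.006, 0.002, -0.004, -0.007, 0.002, -1], [-0.006, 0.006, 0.006, -0.004, -0.007, 0.002, -1], [-0.006, 0.006, 0.01, -0.004, -0.007, 0.002, -1], [-0.006, 0.006, 0.01, -0.004, -0.007, 0.002, -1], [-0.006, 0.006, 0.01, -0.004, -0.007, 0.002, -1]]}}

```text
t: 8.22
ee_pos: [0.5056, 0.1377, 0.0059]
orientation: [3.119, -0.249, 0.161]
contact_force: [-0.3, -1.2, -4.3]
width: 0.531
gripper_force: 64.6
```

Run:
```python
from h import *
where()
f=go(*stone_target(14,.5,39,6))
```

```text
t 8.2167 stone [13.1  0.6 40.4] tilt 5.91 yawerr 0.01 F holder [np.float64(-0.1), np.float64(-1.3), np.float64(-4.3)] w 0.531
 end bottom -1 -52.6 14.5
 end bottom 1 82.7 28.5
shift [0.0016 0.0002 0.003 ] turn [0.0006 0.0021 0.0002]
```

Emit:
{"name": "drive_tool", "arguments": {"commands": [[0, 0, 0.002, 0, 0, 0, -1], [0, 0, 0.004, 0, 0, 0, -1], [0, 0, 0.005, 0, 0, 0, -1], [0, 0, 0.005, 0, 0, 0, -1]]}}

```text
t: 8.55
ee_pos: [0.5059, 0.1377, 0.0035]
orientation: [3.119, -0.249, 0.161]
contact_force: [0.4, -0.5, -4.6]
width: 0.523
gripper_force: 64.6
```

Run:
```python
from h import *
where()
```

```text
t 8.55 stone [13.4  0.7 38. ] tilt 5.91 yawerr 0.0 F holder [np.float64(0.5), np.float64(-0.4), np.float64(-4.6)] w 0.523
 end bottom -1 -52.3 12.1
 end bottom 1 83.0 26.1
```

Emit:
{"name": "drive_tool", "arguments": {"commands": [[-0.006, 0, -0.0006, 0, 0, 0, -1], [-0.012, 0, -0.0013, 0, 0, 0, -1], [-0.018, 0, -0.0019, 0, 0, 0, -1], [-0.022, 0, -0.0023, 0, 0, 0, -1], [-0.026, 0, -0.0027, 0, 0, 0, -1], [-0.026, 0, -0.0027, 0, 0, 0, -1]]}}

```text
t: 9.05
ee_pos: [0.4924, 0.1399, 0.0036]
orientation: [3.119, -0.248, 0.161]
contact_force: [0.6, 0.8, -4.1]
width: 0.524
gripper_force: 64.6
```

Run:
```python
from h import *
where()
```

```text
t 9.05 stone [-0.2  0.7 38.1] tilt 5.91 yawerr 0.04 F holder [np.float64(0.5), np.float64(0.9), np.float64(-4.1)] w 0.524
 end bottom -1 -65.9 12.2
 end bottom 1 69.4 26.2
```

Continue in 1 mm steps until wall contact.

Emit:
{"name": "drive_tool", "arguments": {"commands": [[-0.003, 0, -0.0003, 0, 0, 0, -1], [-0.005, 0, -0.0005, 0, 0, 0, -1], [-0.007, 0, -0.0007, 0, 0, 0, -1], [-0.007, 0, -0.0007, 0, 0, 0, -1]]}}

```text
t: 9.38
ee_pos: [0.4902, 0.1403, 0.0038]
orientation: [3.119, -0.249, 0.163]
contact_force: [0.4, -0.9, -5.3]
width: 0.526
gripper_force: 64.6
```

Run:
```python
from h import *
where()
```

```text
t 9.3833 stone [-2.5  0.7 38.4] tilt 6.0 yawerr 0.01 F holder [np.float64(0.5), np.float64(-0.8), np.float64(-5.3)] w 0.526
 end bottom -1 -68.1 12.4
 end bottom 1 67.1 26.6
```

Emit:
{"name": "drive_tool", "arguments": {"commands": [[-0.002, 0, -0.0002, 0, 0, 0, -1], [-0.004, 0, -0.0004, 0, 0, 0, -1], [-0.004, 0, -0.0004, 0, 0, 0, -1], [-0.004, 0, -0.0004, 0, 0, 0, -1]]}}

```text
t: 9.72
ee_pos: [0.49, 0.1405, 0.0043]
orientation: [3.12, -0.249, 0.168]
contact_force: [5.1, -2.4, -6.7]
width: 0.527
gripper_force: 64.3
```

Run:
```python
from h import *
where()
```

```text
t 9.7167 stone [-2.8  0.8 38.8] tilt 6.16 yawerr 0.0 F holder [np.float64(5.5), np.float64(-1.5), np.float64(-6.7)] w 0.527
 end bottom -1 -68.4 12.6
 end bottom 1 66.8 27.2
```

The plate is against the end wall (Fx 5.5 N) at a computed end x of about -68.4, so actual x is computed minus 1.7 mm. Back off about 2 mm, then lay it flat.

Emit:
{"name": "drive_tool", "arguments": {"commands": [[0.005, 0, 0.0005, 0, 0, 0, -1], [0.009, 0, 0.001, 0, 0, 0, -1], [0.009, 0, 0.001, 0, 0, 0, -1], [0.009, 0, 0.001, 0, 0, 0, -1]]}}

```text
t: 10.05
ee_pos: [0.4915, 0.1401, 0.0033]
orientation: [3.119, -0.249, 0.16]
contact_force: [-0.8, 0.6, -4.8]
width: 0.525
gripper_force: 64.6
```

Run:
```python
from h import *
where()
for a in(4.5,3,1.5,0):
    r=np.radians(a); go(*stone_target(-66.3+68*np.cos(r)-19*np.sin(r),.5,12.6+68*np.sin(r)+19*np.cos(r),a))
```

```text
t 10.05 stone [-1.2  0.7 37.8] tilt 5.86 yawerr 0.01 F holder [np.float64(-0.9), np.float64(0.5), np.float64(-4.8)] w 0.525
 end bottom -1 -66.9 12.0
 end bottom 1 68.4 25.9
shift [0.0005 0.0003 0.0021] turn [ 0.0008 -0.0302  0.0001]
shift [-0.0005  0.0003  0.0056] turn [ 0.0008 -0.0635  0.0001]
shift [-0.0015  0.0003  0.0091] turn [ 0.0008 -0.0969  0.0001]
shift [-0.0027  0.0003  0.0126] turn [ 8.000e-04 -1.302e-01  1.000e-04]
```

Emit:
{"name": "drive_tool", "arguments": {"commands": [[0.0005, 0, 0.002, 0.001, -0.03, 0, -1], [-0.0005, 0, 0.0056, 0.001, -0.064, 0, -1], [-0.0015, 0, 0.009, 0.001, -0.097, 0, -1], [-0.0025, 0, 0.0126, 0.001, -0.13, 0, -1], [-0.0025, 0, 0.0126, 0.001, -0.13, 0, -1], [-0.0025, 0, 0.0126, 0.001, -0.13, 0, -1], [-0.0025, 0, 0.0126, 0.001, -0.13, 0, -1]]}}

```text
t: 10.63
ee_pos: [0.4913, 0.14, -0.003]
orientation: [-3.131, 0.25, -0.002]
contact_force: [-1.0, 0.3, -4.3]
width: 0.523
gripper_force: 64.6
```

Run:
```python
from h import *
where()
```

```text
t 10.6333 stone [ 2.2  0.6 31.7] tilt 0.07 yawerr 0.01 F holder [np.float64(-1.0), np.float64(0.1), np.float64(-4.3)] w 0.523
 end bottom -1 -65.7 12.6
 end bottom 1 70.3 12.8
```

Emit:
{"name": "drive_tool", "arguments": {"commands": [[-0.001, 0, 0.001, 0, 0, 0, -1], [-0.001, 0, 0.002, 0, 0, 0, -1], [-0.001, 0, 0.003, 0, 0, 0, -1], [-0.001, 0, 0.003, 0, 0, 0, -1]]}}

```text
t: 10.97
ee_pos: [0.4908, 0.1402, -0.0036]
orientation: [3.131, -0.249, 0.002]
contact_force: [-3.2, -0.8, 4.4]
width: 0.524
gripper_force: 65.7
```

Run:
```python
from h import *
where()
```

```text
t 10.9667 stone [ 1.6  0.7 31.1] tilt 0.08 yawerr 0.03 F holder [np.float64(-3.0), np.float64(-1.3), np.float64(4.4)] w 0.524
 end bottom -1 -66.4 12.0
 end bottom 1 69.6 12.2
```

Emit:
{"name": "drive_tool", "arguments": {"commands": [[0, 0, 0, 0, 0, 0, 1], [0, 0, 0, 0, 0, 0, 1], [0, 0, 0, 0, 0, 0, 1], [0, 0, 0, 0, 0, 0, 1], [0, 0, 0, 0, 0, 0, 1], [0, 0, 0, 0, 0, 0, 1], [0, 0, -0.04, 0, 0, 0, 1], [0, 0, -0.1, 0, 0, 0, 1], [0, 0, -0.18, 0, 0, 0, 1], [0, 0, -0.24, 0, 0, 0, 1], [0, 0, -0.24, 0, 0, 0, -1], [0, 0, -0.24, 0, 0, 0, -1], [0, 0, -0.24, 0, 0, 0, -1], [0, 0, -0.24, 0, 0, 0, -1]]}}

```text
t: 12.13
ee_pos: [0.4896, 0.1396, 0.1142]
orientation: [3.131, -0.25, -0.002]
contact_force: [-0.0, -0.6, -0.3]
width: 0.452
gripper_force: 0.0
```

Run:
```python
from h import *
s=env.sense();print(s["t"],s["width"],s["ee_pos"],s["q"].round(2))
def tip(x,z,yaw=HY):  # reported TCP with tips at holder x, height z (m)
    c,sn=np.cos(HY),np.sin(HY);return [HP[0]+c*x,HP[1]+sn*x,z-.028],Rt(yaw)
print(tip(.172,.12)[0])
f=go(*tip(.172,.12)); go(*tip(.172,.025)); go(*tip(.172,.025),f)
```

```text
12.1333 0.45172251182326933 [0.48958865 0.13957443 0.11418481] [ 0.04  0.27 -0.47  1.96  0.14  0.95 -2.23]
[np.float64(0.6588249605865127), np.float64(0.11253311969092594), 0.092]
shift [ 3.428e-01 -3.000e-04  4.390e-02] turn [0.001  0.0017 0.0001]
shift [ 0.3431 -0.0004  0.2339] turn [0.001  0.0017 0.0001]
shift [ 0.   -0.    0.19] turn [0. 0. 0.]
```

Emit:
{"name": "drive_tool", "arguments": {"commands": [[0.343, 0, 0.04, 0.001, 0.002, 0, -1], [0.343, 0, 0.04, 0.001, 0.002, 0, -1], [0.343, 0, 0.04, 0.001, 0.002, 0, -1], [0.343, 0, 0.04, 0.001, 0.002, 0, -1], [0.343, 0, 0.04, 0.001, 0.002, 0, -1], [0.343, 0, 0.04, 0.001, 0.002, 0, -1], [0.343, 0, 0.04, 0.001, 0.002, 0, -1], [0.343, 0, 0.1, 0.001, 0.002, 0, -1], [0.343, 0, 0.16, 0.001, 0.002, 0, -1], [0.343, 0, 0.21, 0.001, 0.002, 0, -1], [0.343, 0, 0.234, 0.001, 0.002, 0, -1], [0.343, 0, 0.234, 0.001, 0.002, 0, -1], [0.343, 0, 0.234, 0.001, 0.002, 0, -1]]}}

```text
t: 13.22
ee_pos: [0.6595, 0.1136, -0.0007]
orientation: [-3.131, 0.248, -0.004]
contact_force: [-0.1, 0.2, 0.9]
width: 0.001
gripper_force: 0.0
```

Run:
```python
from h import *
import cv2
s=env.sense();print(s["t"],s["width"],s["ee_pos"],s["contact_force"])
def tip(x,z,yaw=HY):
    c,sn=np.cos(HY),np.sin(HY);return [HP[0]+c*x,HP[1]+sn*x,z-.028],Rt(yaw)
go(*tip(.172,.025));go(*tip(.120,.025))
a=env.snapshot("side")[180:285,200:345,::-1]
b=env.snapshot("top")[110:250,225:335,::-1]
a=cv2.resize(a,None,fx=2.9,fy=2.9,interpolation=cv2.INTER_CUBIC);b=cv2.resize(b,None,fx=2.9,fy=2.9,interpolation=cv2.INTER_CUBIC)
o=np.zeros((b.shape[0],a.shape[1]+b.shape[1],3),np.uint8);o[:a.shape[0],:a.shape[1]]=a;o[:,a.shape[1]:]=b
cv2.imwrite("pics/g6.png",o);print(o.shape)
```

```text
13.2167 0.0008226790469673834 [ 0.65949234  0.11364725 -0.00072056] [-0.12655864  0.1677761   0.91761567]
shift [-0.001   0.0024  0.0046] turn [-0.0017 -0.0029  0.0015]
shift [-0.105   0.0023  0.0043] turn [-0.0017 -0.0029  0.0015]
(406, 739, 3)
```

View pics/g6.png

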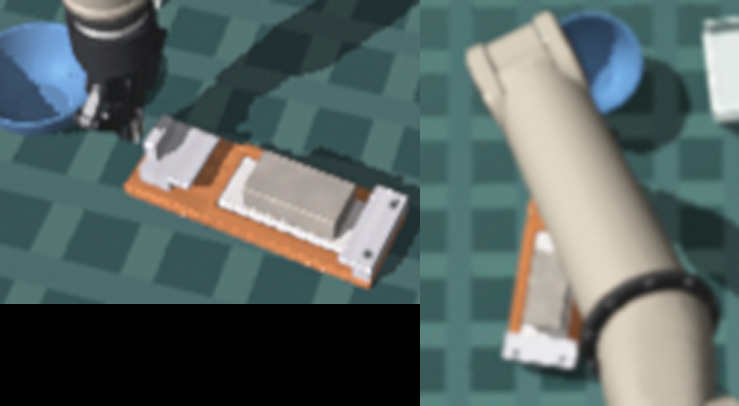

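The stone lies flat in the bed with its near end under the lip, at about (350,235). The shut fingers stand just outside the jaw tab, near (130,135), clear of the bowl. Push the jaw in.

Emit:
{"name": "drive_tool", "arguments": {"commands": [[-0.02, 0.002, 0.002, -0.002, -0.003, 0.001, -1], [-0.04, 0.002, 0.002, -0.002, -0.003, 0.001, -1], [-0.055, 0.002, 0.002, -0.002, -0.003, 0.001, -1], [-0.07, 0.002, 0.002, -0.002, -0.003, 0.001, -1], [-0.08, 0.002, 0.002, -0.002, -0.003, 0.001, -1], [-0.09, 0.002, 0.002, -0.002, -0.003, 0.001, -1], [-0.097, 0.002, 0.002, -0.002, -0.003, 0.001, -1], [-0.1, 0.002, 0.002, -0.002, -0.003, 0.001, -1], [-0.1, 0.002, 0.002, -0.002, -0.003, 0.001, -1]]}}

```text
t: 14.07
ee_pos: [0.6107, 0.12, -0.0019]
orientation: [3.131, -0.251, 0.001]
contact_force: [3.2, -0.1, 3.4]
width: -0.001
gripper_force: 1.7
```

Run:
```python
from h import *
s=env.sense();d=s["ee_pos"][:2]-HP;print(s["ee_pos"],"holder x of tip",np.cos(HY)*d[0]+np.sin(HY)*d[1],s["contact_force"])
```

```text
[ 0.61066875  0.12003242 -0.00190583] holder x of tip 0.12326390146083496 [ 3.21730172 -0.13382352  3.37634865]
```

Pushing at about 4 N with roughly 6 mm left, so I'll continue to the hard stop.

Emit:
{"name": "drive_tool", "arguments": {"commands": [[-0.005, 0, 0, 0, 0, 0, -1], [-0.009, 0, 0, 0, 0, 0, -1], [-0.011, 0, 0, 0, 0, 0, -1], [-0.013, 0, 0, 0, 0, 0, -1], [-0.013, 0, 0, 0, 0, 0, -1]]}}

```text
t: 14.48
ee_pos: [0.6058, 0.1208, -0.0022]
orientation: [-3.131, 0.251, -0.005]
contact_force: [6.4, -0.7, 1.1]
width: 0.001
gripper_force: 3.5
```

Emit:
{"name": "drive_tool", "arguments": {"commands": [[-0.002, 0, 0, 0, 0, 0, -1], [-0.004, 0, 0, 0, 0, 0, -1], [-0.004, 0, 0, 0, 0, 0, -1], [-0.004, 0, 0, 0, 0, 0, -1]]}}

```text
t: 14.82
ee_pos: [0.606, 0.1208, -0.0021]
orientation: [-3.13, 0.252, -0.011]
contact_force: [11.1, -2.1, -2.5]
width: -0.0
gripper_force: 5.5
```

Position holds at x = 0.606 while force climbs to 11 N, so the hard stop is reached. Back off and lift.

Emit:
{"name": "drive_tool", "arguments": {"commands": [[0.03, 0, 0, 0, 0, 0, -1], [0.06, 0, 0, 0, 0, 0, -1], [0.06, 0, 0, 0, 0, 0, -1], [0.06, 0, -0.06, 0, 0, 0, -1], [0.06, 0, -0.14, 0, 0, 0, -1], [0.06, 0, -0.2, 0, 0, 0, -1], [0.06, 0, -0.2, 0, 0, 0, -1], [0.06, 0, -0.2, 0, 0, 0, -1]]}}

```text
t: 15.48
ee_pos: [0.6308, 0.1177, 0.0988]
orientation: [-3.131, 0.249, -0.0]
contact_force: [-0.1, -0.3, -1.4]
width: 0.002
gripper_force: 0.0
```

Run:
```python
from h import *
import cv2
s=env.sense();print(s["t"],s["ee_pos"],s["contact_force"])
# check jaw numerically: bright steel pixels of the jaw's inner edge along the holder axis line at z=.031 in the side view
im=env.snapshot("side").astype(int);c,sn=np.cos(HY),np.sin(HY)
for y in(.022,-.022):
    xs=np.arange(.04,.125,.004);print(y,[(int(x*1000),*im[int(round(v)),int(round(u))]) for x in xs for u,v in proj("side",[HP[0]+c*x-sn*y,HP[1]+sn*x+c*y,.031])])
```

```text
15.4833 [0.63077096 0.11774645 0.09879922] [-0.0782879  -0.31548848 -1.39638318]
0.022 [(40, np.int64(174), np.int64(166), np.int64(159)), (44, np.int64(175), np.int64(166), np.int64(159)), (47, np.int64(129), np.int64(123), np.int64(123)), (51, np.int64(120), np.int64(116), np.int64(119)), (55, np.int64(200), np.int64(196), np.int64(203)), (59, np.int64(213), np.int64(208), np.int64(216)), (63, np.int64(211), np.int64(206), np.int64(214)), (67, np.int64(205), np.int64(202), np.int64(210)), (71, np.int64(204), np.int64(202), np.int64(209)), (75, np.int64(205), np.int64(202), np.int64(208)), (79, np.int64(206), np.int64(203), np.int64(210)), (83, np.int64(203), np.int64(200), np.int64(207)), (87, np.int64(201), np.int64(198), np.int64(205)), (91, np.int64(204), np.int64(201), np.int64(208)), (95, np.int64(204), np.int64(201), np.int64(208)), (99, np.int64(207), np.int64(205), np.int64(212)), (103, np.int64(203), np.int64(171), np.int64(161)), (107, np.int64(201), np.int64(136), np.int64(100)), (111, np.int64(201), np.int64(127), np.int64(81)), (115, np.int64(203), np.int64(129), np.in
[... 544 characters left out ...]
1), np.int64(207), np.int64(214)), (75, np.int64(211), np.int64(207), np.int64(215)), (79, np.int64(187), np.int64(183), np.int64(189)), (83, np.int64(136), np.int64(134), np.int64(138)), (87, np.int64(112), np.int64(110), np.int64(115)), (91, np.int64(115), np.int64(113), np.int64(117)), (95, np.int64(115), np.int64(113), np.int64(117)), (99, np.int64(110), np.int64(108), np.int64(112)), (103, np.int64(193), np.int64(190), np.int64(196)), (107, np.int64(216), np.int64(213), np.int64(220)), (111, np.int64(210), np.int64(184), np.int64(179)), (115, np.int64(215), np.int64(146), np.int64(99)), (119, np.int64(213), np.int64(137), np.int64(87)), (123, np.int64(204), np.int64(130), np.int64(84))]
```

The jaw's lip now starts at about x +55 mm and its body ends at about +105 mm, so it is fully in. The gripper is clear of everything.

```bash
python3 -c "
from cell import env
print(env.hand_in())"
```

```text
the job is handed in; nothing more can be done
None
```

The stone is seated flat in the bed with one end under the fixed lip, the jaw is pushed in to its hard stop over the other end, and I handed the job in at about 15.5 s with the gripper clear of everything; no verdict came back.

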